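# Hold a plaster mould shut for strapping

## Task

Close the two-part plaster mould for me: stand the loose half on the board of the strapping stand, hollow side against the half that is on the sprung carriage, square to it and with all edges flush. Press it along the board so that the carriage gives and its pointer stands between the two upright pins, without ever driving the carriage back to its end stop, and keep pressing steadily there for at least two seconds; your program finishes while still holding and pressing, because I strap the mould then. Leave the other things on the bench where they are.

Things in the scene. Friction and masses are not known exactly. Their poses are not given: they have to be found in the camera images.
- front_half: the loose plaster half mould, upright on the bench, on either side of the stand: 40 mm thick (x), 56 mm wide (y), 90 mm tall (z), about 0.25 kg (may differ by a third). Origin at the centre of its underside; x points out of its hollow open face (hollow 36 mm wide, 26 mm deep, open at the top). The two flat sides, 56 mm apart, are good to grip from above.
- front_face (a point): centre of the loose half's open face: 20 mm along its x from its origin, 45 mm above its underside; axes as the loose half's
- stand: strapping stand, fixed, placed and turned anew each time: plywood board 270 (x) by 130 mm (y), top 18 mm above the bench. Its x axis is the pressing direction. Origin at bench height below the mould's parting plane with the carriage at rest; the board spans x -110 to 160 mm, the part from -110 to 0 is free for the loose half. End block at x 115 to 140 mm, 62 mm above the board.
- rear_face (a point): centre of the open face of the other plaster half, which is fixed on the carriage and moves with it: same size, 45 mm above the board, axes as the stand's; the face looks to -x, the half's body lies 0 to 40 mm behind it, then the wooden back plate (12 mm thick, 84 wide, 99 high above the board). The two face centres meet when the mould is shut and flush.
- carriage (a joint): how far the sprung carriage is pushed back along the stand's x, m: 0 at rest, 0.045 at its end stop. Springs resist with 0.5 N per mm from zero. A thin steel pointer, 36 mm above the board, sticks out of the back plate at the stand's -y side; it stands between the two upright pins (32 mm tall, on the board) at 16 to 30 mm (8 to 15 N), middle 23 mm.
- glaze_jar: a capped glaze jar, 60 mm across and 95 mm tall, standing; origin at the centre of its underside; a bystander
- beaker: an open unglazed clay beaker, 72 mm across the rim and 85 mm tall; origin at the centre of its underside; a bystander
- glaze_brush: a brush lying on the bench; origin on the bench under its middle; a bystander
- clay_block: a block of clay, 90 x 60 x 50 mm; origin at the centre of its underside; a bystander

How it is judged:
By the outcome, as a careful person would: the job done as asked, in the order asked, and still so for the second after the job is handed in, while the arm keeps its last pose, push and grip.
It also fails if it takes over 51 s, if anything falls off the work surface, if the arm or the gripper's body presses on something with over 40 N, if the wrist force passes 120 N, or if a joint passes its speed limit or range.

## Robot

A 7-joint arm with a two-finger parallel gripper is mounted at the origin on the work surface. World frame = base frame: x ahead of the robot, y to its left, z up, the work surface at z = 0. Lengths are in m, angles in rad, forces in N, time in s.
With the tool pointing down it reaches from about 0.4 to 0.85 m from the base axis. Payload 10.4 kg.
Tool frame: the origin (TCP) lies midway between the tips of the shut fingers; the grasp point (between the pads) lies 19 mm behind it; z points along the fingers, y is the line along which they close (so a half turn about z gives the same grasp; the last joint's range is limited). The gripper opens to 87 mm and grips with 3 to 60 N. Pads are 19 mm wide; open, the fingers measure 117 mm over their backs; the gripper's body (75 mm by 190 mm) begins 51 mm behind the grasp point.
Start: joints at [-1.23, 0.332, -0.065, 1.46, 0.022, 1.35, -0.088], TCP at [0.222, 0.584, 0.223] pointing down, gripper open.
Joint ranges: [-2.6, 2.6], [-0.5, 2.12], [-1.47, 1.34], [0.16, 2.42], [-1.27, 4.41], [0.06, 2.06], [-2.6, 2.6]. Speed limits (rad/s): [2.22, 2.22, 2.79, 2.79, 3.14, 3.14, 3.14].

## Interface

Orientations are given as a unit quaternion [x, y, z, w].
In Python, from bench import r gives the robot as it stands.
- The arm moves only by the tool arm_command, never from a script. Its argument "moves" is one flat list of numbers, 4 for each row, row after row: the shift along the tool's x, y, z in cm, then the turn about the tool's z in degrees. A call has 1 to 12 rows; each row shifts and turns the commanded pose from where the row before left it, along the tool's axes as they then stand; what a row does not reach is not made up. A row lasts 1/12 s, in which the tool goes at most 41.7 mm and 7.16 degrees, less where a joint would pass 70% of its speed; a pose out of reach is approached as far as the arm can. A call with a gripper value outside its range is refused whole. "fingers" is the opening in per cent of the stroke, from 0 (shut) to 100 (fully open), set as the call begins (left out, the last holds). The fingers move at their own pace and stop on an object; "squeeze" is the grip in N (left out, the last holds). Time passes only in rows, so rows that do not move let the fingers close. It gives the time, the measured TCP pose, the force, the opening and the grip force at its end, in the units of the state.
- r.read_state(): the state, without advancing time (a new reading comes with each control period).
- r.camera(name): name is "side" or "top" or "wrist"; returns the picture (420x560x3 uint8, red, green, blue); there is no depth.
- r.camera_info(name): a dict with "fx", "fy", "cx", "cy" (pixels), "origin" and "attitude" of the camera in the world. Camera axes: x right, y up, looking along -z (the intrinsics and any distortion apply to the point x, -y, -z); pixel columns grow to the right and rows downward; lengths in m; the calibration is good to about 2 mm. A picture is of the moment at which its call begins: read the wrist's pose just before it. camera_info takes no time and is no camera call; for the wrist camera it gives the pose at the moment of the call.
- r.close_job(): hands the job in; it is judged then, once.
The state is a dict: "time": time; "joint_positions": joint angles; "joint_vel": joint speeds; "joint_torque": joint torques, N m; "ee_pos": TCP position; "eef_rot": TCP orientation; "ft_force": force on the tool from outside, world axes, zero at the start; "torque": the same for the moment, N m; "width": finger opening in m; "grip_force": force on a finger pad.
Only numpy, scipy, OpenCV 4.12 (cv2) and the standard library are available. Lean on these libraries where they do the work, as an engineer would, in place of code of your own. Each camera call takes 0.05 s, during which the arm holds its last target. There are 200 camera calls.

## Working session

There is one attempt and no reset: what is moved stays moved. The work goes in short steps, Python scripts to look and compute and a tool call to move; the robot and the scene stay as the last step left them, time stands still between calls to the robot, and variables do not carry over. Pictures are saved under pics/ and viewed, at most 10 in all, crops included, and the job is handed in when it is done.

Besides the shell and the picture viewer there is one more tool, called as a command line: name --argument value ..., lists and objects as JSON in quotes. arm_command: Moves the arm, as the interface text tells. Its arguments: {"type":"object","properties":{"moves":{"type":"array"},"fingers":{"type":"number"},"squeeze":{"type":"number"}},"required":["moves"]}

```bash
ls; mkdir -p pics
python3 - <<'E'
from bench import r
import cv2
s=r.read_state();print(s)
for n in("top","side"):
    i=r.camera_info(n);print(n,i)
    cv2.imwrite(f"pics/{n}0.png",r.camera(n)[:,:,::-1])
E
```

```text
pics
{'time': 0.0, 'joint_positions': array([-1.22958183,  0.33286319, -0.06468272,  1.46095297,  0.02160026,
        1.34990784, -0.088521  ]), 'joint_vel': array([ 0.0004967 ,  0.00141662,  0.00060197, -0.00096434,  0.00027573,
       -0.00038611,  0.00113706]), 'joint_torque': array([-4.67483897e-04, -6.23275709e+01,  2.40516861e-02, -3.89899743e+01,
       -6.14538789e-02,  4.01108852e-02,  1.10313983e-04]), 'ee_pos': array([0.22227617, 0.58371536, 0.22175376]), 'eef_rot': array([ 1.80913526e-01,  9.83498745e-01, -7.11867188e-04, -9.34879604e-05]), 'ft_force': array([ 0.05712405,  0.07748576, -0.01282701]), 'torque': array([-0.01256647,  0.00161909, -0.00385158]), 'grip_force': 0.0, 'width': 0.08678571790189198}
top {'fx': 389.23607762725686, 'fy': 389.23607762725686, 'cx': 279.64015814565914, 'cy': 213.00140002413775, 'origin': array([0.48953699, 0.03601198, 0.89656186]), 'attitude': array([-0.02089632,  0.02780105,  0.71430541, -0.69896941])}
side {'fx': 486.8555572644886, 'fy': 486.8555572644886, 'cx': 283.70288140412424, 'cy': 212.01230263514913, 'origin': array([-0.12313984, -0.59159021,  1.02960193]), 'attitude': array([ 0.33597968, -0.14533985, -0.37565776,  0.85139605])}
```

View pics/top0.png

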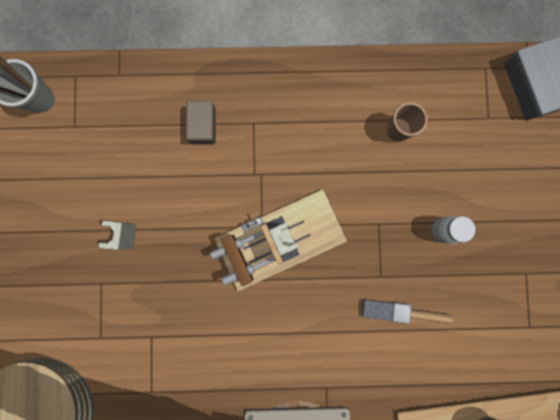

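View pics/side0.png

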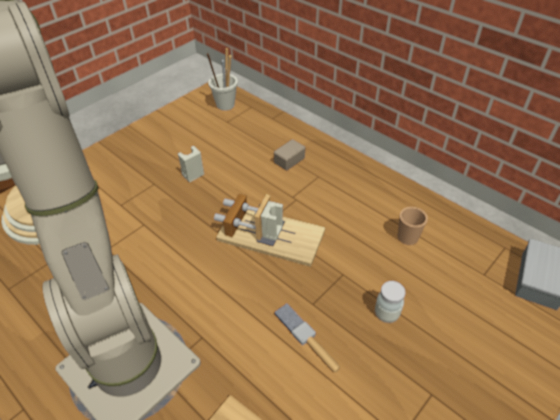

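The top picture shows the loose half at about (118,235) with its hollow toward the left. The board's corners are near (323,192), (346,241), (238,289) and (216,242), with the carriage near (282,238) and the free end to the upper right. Next I'll enlarge these regions.

Run:
```python
import cv2,numpy as np
t=cv2.imread("pics/top0.png")
a=cv2.resize(t[180:300,205:355],None,fx=5,fy=5,interpolation=cv2.INTER_CUBIC)  
cv2.imwrite("pics/a.png",a)
s=cv2.imread("pics/side0.png")
b=cv2.resize(t[205:265,90:150],(400,400),interpolation=cv2.INTER_CUBIC)
c=cv2.resize(s[140:190,165:215],(400,400),interpolation=cv2.INTER_CUBIC)
cv2.imwrite("pics/b.png",np.hstack([b,c]))
```

```text
(no output)
```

View pics/a.png

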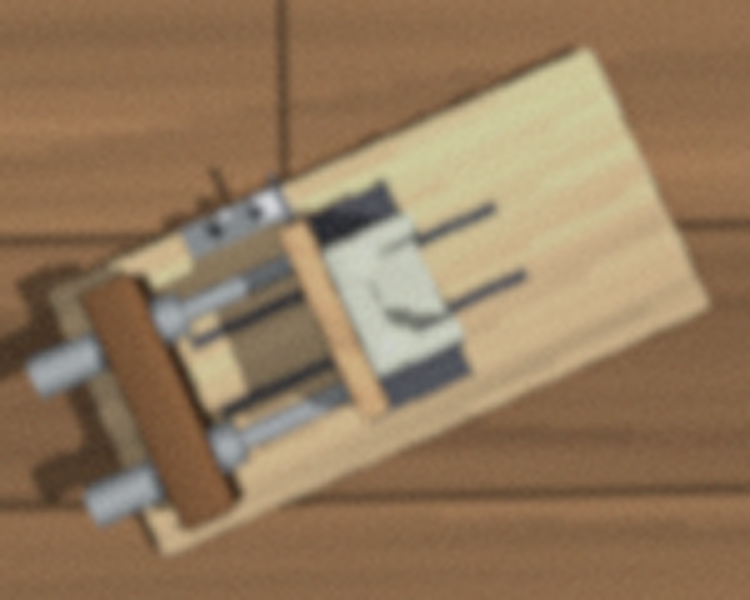

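View pics/b.png

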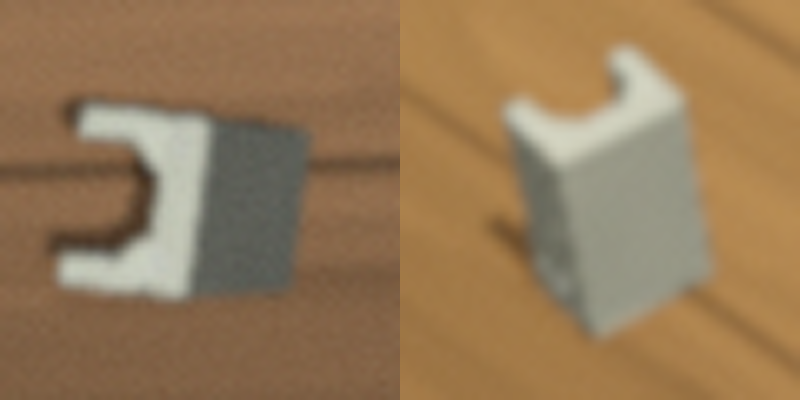

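The enlarged pictures give these pixels in top-view coordinates:
- **Loose half, top face corners:** about (121,222.5), (118.3,249.4), (101.6,220.6) and (98.6,248.1), with the hollow to the left.
- **Board corners:** (323,189.5), (346.5,240.5), (238,290.5) and (216,239.3).
- **Pins:** at the upper edge, near (252,223), so stand x runs lower-left.

```bash
cat > h.py <<'E'
import numpy as np,cv2
from scipy.spatial.transform import Rotation as R
from bench import r
def cast(info,px,z):
    px=np.atleast_2d(px).astype(float)
    d=np.c_[(px[:,0]-info["cx"])/info["fx"],-(px[:,1]-info["cy"])/info["fy"],-np.ones(len(px))]
    d=R.from_quat(info["attitude"]).apply(d);o=np.array(info["origin"])
    return o+d*((z-o[2])/d[:,2])[:,None]
def proj(info,P):
    c=R.from_quat(info["attitude"]).inv().apply(np.atleast_2d(P)-info["origin"])
    return np.c_[info["cx"]-info["fx"]*c[:,0]/c[:,2],info["cy"]+info["fy"]*c[:,1]/c[:,2]]
def frame(o,th,P):
    P=np.atleast_2d(P).astype(float);c,s=np.cos(th),np.sin(th)
    return np.c_[o[0]+c*P[:,0]-s*P[:,1],o[1]+s*P[:,0]+c*P[:,1],P[:,2]]
E
python3 - <<'E'
from h import *
np.set_printoptions(precision=4,suppress=True)
t=r.camera_info("top")
q=cast(t,[(121,222.5),(118.3,249.4),(98.6,248.1),(101.6,220.6)],.09)[:,:2]
print(q,np.linalg.norm(q-np.roll(q,-1,0),axis=1))
d=q[2]+q[3]-q[0]-q[1];print("half",q.mean(0),np.degrees(np.arctan2(d[1],d[0])))
b=cast(t,[(323,189.5),(346.5,240.5),(238,290.5),(216,239.3)],.018)[:,:2]
print(b,np.linalg.norm(b-np.roll(b,-1,0),axis=1))
d=b[2]+b[3]-b[0]-b[1];u=d/np.linalg.norm(d)
print("stand org",b.mean(0)-u*.025,np.degrees(np.arctan2(d[1],d[0])))
s=r.read_state();w=r.camera_info("wrist");print(w)
T=R.from_quat(s["eef_rot"]);print(T.as_matrix(),"cam in tool",T.inv().apply(w["origin"]-s["ee_pos"]),(T.inv()*R.from_quat(w["attitude"])).as_matrix())
E
```

```text
[[0.5324 0.3557]
 [0.4772 0.3609]
 [0.4807 0.4012]
 [0.5372 0.3956]] [0.0555 0.0405 0.0568 0.0402]
half [0.5069 0.3783] 84.06239007003946
[[ 0.6015 -0.073 ]
 [ 0.4847 -0.1226]
 [ 0.3789  0.1234]
 [ 0.4938  0.1712]] [0.1269 0.2678 0.1245 0.2669]
stand org [0.4997 0.0018] 113.53334948252709
{'fx': 321.9868117098301, 'fy': 321.9868117098301, 'cx': 285.8638537180163, 'cy': 212.59269421735289, 'origin': array([0.1605, 0.608 , 0.3831]), 'attitude': array([-0.1013, -0.0696,  0.5636,  0.8169])}
[[-0.9346  0.3558 -0.0004]
 [ 0.3558  0.9346 -0.0012]
 [-0.0001 -0.0012 -1.    ]] cam in tool [ 0.0663  0.0005 -0.1612] [[ 0.0008  0.9698  0.244 ]
 [ 1.     -0.0006 -0.0009]
 [-0.0007  0.244  -0.9698]]
```

arm_command --moves '[-2.8,-0.76,-0.25,0,-2.8,-0.76,-0.25,0,-2.8,-0.76,-0.25,0,-2.8,-0.76,-0.25,0,-2.8,-0.76,-0.25,0,-2.8,-0.76,-0.25,0,-2.8,-0.76,-0.25,0,-2.8,-0.76,-0.25,0,-2.8,-0.76,-0.25,0,-2.8,-0.76,-0.25,0,-2.8,-0.76,-0.25,0,-2.8,-0.76,-0.25,0]' --fingers 100 --squeeze 25

```text
time: 1.1
ee_pos: [0.5048, 0.3782, 0.2523]
eef_rot: [0.181, 0.984, -0.0, -0.0]
ft_force: [0.1, -0.1, 0.8]
width: 0.087
grip_force: 0.0
```

arm_command --moves '[0,0,0,6.25,0,0,0,6.25,0,0,0,6.25,0,0,0,6.25,0,0,0,6.25,0,0,0,6.25,0,0,0,6.25,0,0,0,6.25,0,0,0,6.25,0,0,0,6.25,0,0,0,6.25,0,0,0,6.25]'

```text
time: 2.1
ee_pos: [0.5037, 0.3792, 0.2521]
eef_rot: [0.744, 0.668, -0.0, -0.0]
ft_force: [-0.4, -0.7, 0.1]
width: 0.0867
grip_force: 0.0
```

arm_command --moves '[0,0,0,0,0,0,0,0,0,0,0,0]'

```text
time: 2.35
ee_pos: [0.5038, 0.3793, 0.2523]
eef_rot: [0.741, 0.672, -0.0, -0.0]
ft_force: [0.2, 0.3, 0.2]
width: 0.0868
grip_force: 0.0
```

Run:
```python
from h import *
w=r.camera_info("wrist");im=r.camera("wrist")[:,:,::-1]
s=r.read_state();np.set_printoptions(precision=4,suppress=True)
print(s["ee_pos"],R.from_quat(s["eef_rot"]).as_matrix(),s["joint_positions"])
np.save("w1.npy",w,allow_pickle=True)
cv2.imwrite("pics/w1.png",im)
print(proj(w,frame((.507,.378),np.radians(84.06),[(20,28,90),(20,-28,90),(-20,28,90),(-20,-28,90)])if 0 else frame((.507,.378),np.radians(84.06),np.array([(20,28,90),(20,-28,90),(-20,28,90),(-20,-28,90)])/1000)))
```

```text
[0.5039 0.3793 0.2524] [[ 0.0988  0.9951 -0.0002]
 [ 0.9951 -0.0988 -0.0001]
 [-0.0001 -0.0002 -1.    ]] [-0.947   0.334   0.2996  1.4154 -0.0983  1.407  -0.7459]
[[261.4301 180.3549]
 [316.8251 180.7037]
 [261.9004 218.554 ]
 [315.684  218.886 ]]
```

View pics/w1.png

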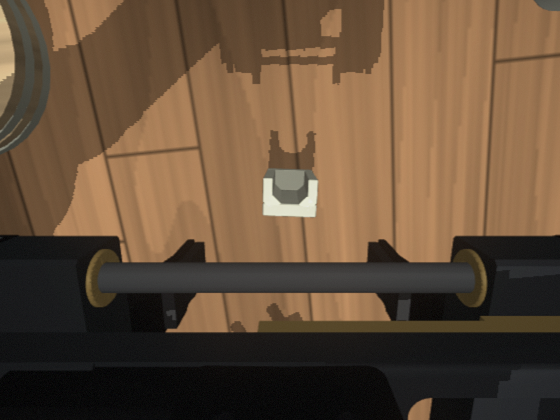

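The wrist view shows the half centred near (290,195). Its back edge is at row ~216, between columns 264 and 317, and the hollow faces up. I'll measure it with a mask.

Run:
```python
from h import *
np.set_printoptions(precision=4,suppress=True)
w=np.load("w1.npy",allow_pickle=True).item();im=cv2.imread("pics/w1.png")
hsv=cv2.cvtColor(im,cv2.COLOR_BGR2HSV)[150:235,240:340]
m=((hsv[...,1]<70)&(hsv[...,2]>170)).astype(np.uint8)
for y in range(15,70,3): print(150+y,''.join('#' if v else '.' for v in m[y]))
for rows in (range(190,214,4),):
  for y in rows:
    x=np.flatnonzero(m[y-150]);print(y,x.min()+240,x.max()+240)
for x in (266,270,280,290,300,310,314):
    y=np.flatnonzero(m[:,x-240]);print(x,y.min()+150,y.max()+150)
```

```text
165 ....................................................................................................
168 ....................................................................................................
171 ....................................................................................................
174 ....................................................................................................
177 ....................................................................................................
180 .......................#########.....................................#########......................
183 .......................#########.....................................#########......................
186 .......................#########....................................##########......................
189 .......................#########....................................##########......................
192 .......................#########....................................##########......................
195 .......................##########.............
[... 350 characters left out ...]
...................
207 .......................#####################################################........................
210 .......................#####################################################........................
213 .......................#####################################################........................
216 ....................................................#######################.........................
219 ....................................................................................................
190 263 316
194 263 317
198 263 316
202 264 316
206 263 315
210 263 315
266 178 214
270 178 215
280 203 215
290 204 215
300 203 216
310 180 216
314 180 216
```

Run:
```python
from h import *
np.set_printoptions(precision=4,suppress=True)
w=np.load("w1.npy",allow_pickle=True).item()
# edges: (front L, front R, back R, back L)
q=cast(w,[(262.8,177.8),(317.3,179.5),(315.7,216.5),(262.9,215.2)],.09)[:,:2]
print(q,np.linalg.norm(q-np.roll(q,-1,0),axis=1))
d=q[0]+q[1]-q[2]-q[3];e=q[0]+q[3]-q[1]-q[2]
print("half",q.mean(0),np.degrees(np.arctan2(d[1],d[0])),np.degrees(np.arctan2(e[1],e[0]))-90)
s=r.read_state();T=R.from_quat(s["eef_rot"])
print("tool x ang",np.degrees(np.arctan2(T.as_matrix()[1,0],T.as_matrix()[0,0])))
print("shift tool",T.inv().apply(np.r_[q.mean(0),.041]-s["ee_pos"])*100)
```

```text
[[0.4829 0.4032]
 [0.5375 0.3962]
 [0.533  0.3578]
 [0.4785 0.3645]] [0.055  0.0387 0.0549 0.039 ]
half [0.508  0.3804] 83.44479380569517 82.79798438402932
tool x ang 84.33257042690265
shift tool [ 0.1522  0.4029 21.1399]
```

arm_command --moves '[0.15,0.4,0,1.2,0,0,2.1,0,0,0,2.1,0,0,0,2.1,0,0,0,2.1,0,0,0,2.1,0,0,0,2.1,0,0,0,2.1,0,0,0,2.1,0,0,0,2.1,0,0,0,1.5,0,0,0,1.0,0]'

```text
time: 3.4
ee_pos: [0.5076, 0.3799, 0.0365]
eef_rot: [0.749, 0.662, -0.001, -0.0]
ft_force: [-0.7, 0.5, -0.3]
width: 0.0868
grip_force: 0.0
```

arm_command --moves '[0,0,0,0,0,0,0,0,0,0,0,0]'

```text
time: 3.65
ee_pos: [0.5088, 0.3809, 0.0398]
eef_rot: [0.749, 0.662, 0.001, -0.0]
ft_force: [-0.8, 0.3, 1.2]
width: 0.0872
grip_force: 0.0
```

Run:
```python
from h import *
np.set_printoptions(precision=4,suppress=True)
s=r.read_state();m=R.from_quat(s["eef_rot"]).as_matrix()
print(s["ee_pos"],np.degrees(np.arctan2(m[1,0],m[0,0])),s["ft_force"])
```

```text
[0.5088 0.3809 0.0398] 82.95415026524738 [-0.775   0.2645  1.2204]
```

arm_command --moves '[0,0,0,0,0,0,0,0,0,0,0,0,0,0,0,0,0,0,0,0,0,0,0,0,0,0,0,0,0,0,0,0]' --fingers 0 --squeeze 40

```text
time: 4.32
ee_pos: [0.508, 0.3805, 0.0387]
eef_rot: [0.749, 0.662, 0.0, -0.0]
ft_force: [-0.9, -0.3, 1.8]
width: 0.056
grip_force: 39.9
```

Run:
```python
from h import *
np.set_printoptions(precision=4,suppress=True)
s=r.read_state();m=R.from_quat(s["eef_rot"]).as_matrix()
print(s["ee_pos"],np.degrees(np.arctan2(m[1,0],m[0,0])),s["ft_force"],s["width"],s["grip_force"])
```

```text
[0.508  0.3805 0.0387] 82.96213224200223 [-0.8534 -0.3095  1.8224] 0.05604632873088055 39.925530636683106
```

arm_command --moves '[0,0,-0.8,0,0,0,-1.6,0,0,0,-2,0,0,0,-2,0,0,0,-2,0,0,0,-2,0,0,0,-2,0,0,0,-2,0,0,0,-1.2,0,0,0,-0.4,0]'

```text
time: 5.15
ee_pos: [0.5088, 0.3808, 0.201]
eef_rot: [0.749, 0.662, 0.002, -0.0]
ft_force: [-0.8, -0.2, -2.6]
width: 0.0557
grip_force: 39.9
```

arm_command --moves '[-1,0.2,0,0,-2,0.3,0,0,-3.2,0.6,0,0,-3.2,0.6,0,0,-3.2,0.6,0,0,-3.2,0.6,0,0,-3.2,0.6,0,0,-3.2,0.6,0,0,-3.2,0.6,0,0,-3.2,0.6,0,0,-3.2,0.6,0,0,-3.2,0.6,0,0]'

```text
time: 6.15
ee_pos: [0.5283, 0.0227, 0.1971]
eef_rot: [0.749, 0.662, -0.001, -0.001]
ft_force: [1.7, -0.4, -1.9]
width: 0.0557
grip_force: 39.9
```

arm_command --moves '[-3.2,0.6,0,0,-3.2,0.6,0,0,-2,0.4,0,0,-1,0.2,0,0,0,0,0,-3,0,0,0,-4.5,0,0,0,-4.5,0,0,0,-4.5,0,0,0,-4.5,0,0,0,-4.5,0,0,0,-3,0,0,0,-2]'

```text
time: 7.15
ee_pos: [0.5352, -0.0698, 0.1973]
eef_rot: [0.547, 0.837, -0.0, -0.001]
ft_force: [0.7, -0.5, -2.8]
width: 0.0561
grip_force: 39.9
```

arm_command --moves '[0,0,0,0,0,0,0,0,0,0,0,0,0,0,0,0]'

```text
time: 7.48
ee_pos: [0.5358, -0.0702, 0.1982]
eef_rot: [0.549, 0.836, -0.0, -0.0]
ft_force: [0.1, -0.2, -2.6]
width: 0.056
grip_force: 39.9
```

Run:
```python
from h import *
w=r.camera_info("wrist");im=r.camera("wrist")[:,:,::-1]
s=r.read_state();np.set_printoptions(precision=4,suppress=True)
m=R.from_quat(s["eef_rot"]).as_matrix()
print(s["ee_pos"],np.degrees(np.arctan2(m[1,0],m[0,0])),m[2],s["joint_positions"],s["width"])
np.save("w2.npy",w,allow_pickle=True)
cv2.imwrite("pics/w2.png",im)
```

```text
[ 0.5359 -0.0703  0.1983] 113.4263452943137 [ 0.0002 -0.0002 -1.    ] [-0.4252  0.1649  0.5271  1.7454 -0.0871  1.2547  0.532 ] 0.05595108865438924
```

View pics/w2.png

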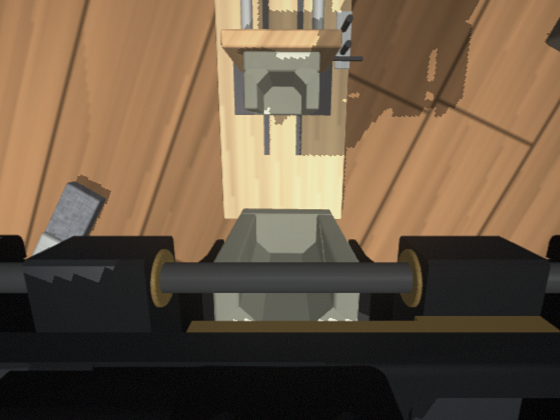

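The wrist view shows the carriage at columns 222–345 and rows 30–115. The back plate spans rows 30–50 and the pointer is at (347,58). The half in the gripper appears at columns 245–330, row 210. I'll enlarge the carriage region.

Run:
```python
import cv2
im=cv2.imread("pics/w2.png");cv2.imwrite("pics/w2c.png",cv2.resize(im[5:125,205:365],None,fx=5,fy=5,interpolation=cv2.INTER_CUBIC))
```

```text
(no output)
```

View pics/w2c.png

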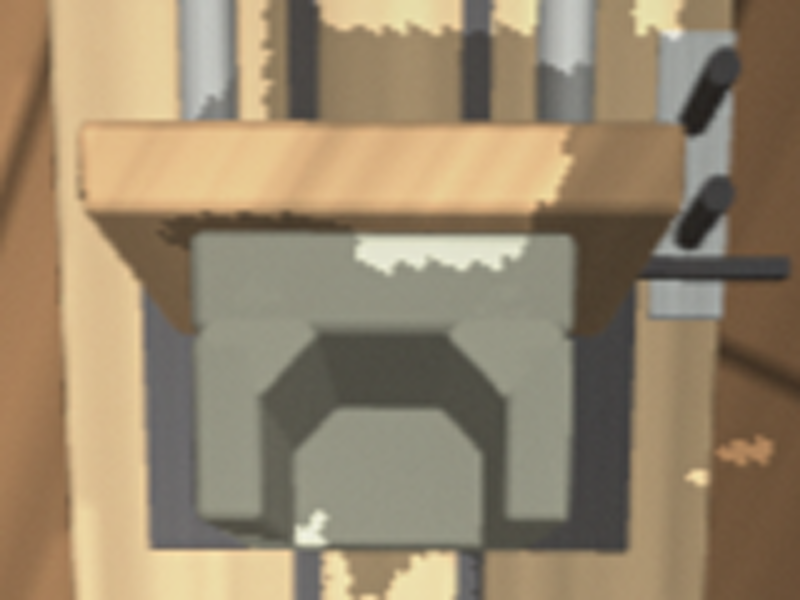

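The crop shows these points:
- **Rear half, front top edge:** crop (198,517)–(570,520).
- **Back plate, top front edge:** (90,213)–(680,213).
- **Back plate, top back edge:** (80,122)–(684,122).
- **Carriage plate, front edge:** (150,548)–(629,550).
- **Pointer:** at row 268, with pins at (705,210) and (710,95).

Run:
```python
from h import *
np.set_printoptions(precision=2,suppress=True)
w=np.load("w2.npy",allow_pickle=True).item()
s=r.read_state();T=R.from_quat(s["eef_rot"]);p=s["ee_pos"]
c=lambda l:[((x+.5)/5-.5+205,(y+.5)/5-.5+5) for x,y in l]
def show(n,l,z,crop=1):
    q=T.inv().apply(cast(w,c(l) if crop else l,z)-p)*1000
    d=q[1]-q[0];print(n,q[:,:2].ravel(),"mid",q.mean(0)[:2],"w",np.hypot(*d[:2]),"dyaw(tool)",np.degrees(np.arctan2(-d[0],d[1])))
show("rear front top",[(197,517),(571,520)],.108)
show("rear back top",[(191,235),(576,235)],.108)
show("plate front",[(90,213),(680,213)],.117)
show("plate back",[(80,122),(684,122)],.117)
show("board row0/600",[(52,40),(737,40)],.018)
show("board row600",[(78,590),(705,590)],.018)
show("board left",[(78,590),(52,40)],.018)
show("board right",[(705,590),(737,40)],.018)
im=cv2.imread("pics/w2.png").astype(int)
g=im.mean(2)[195:225,225:350]
# held half's bottom front edge; board end edge
show("held bottom front",[(245,210),(330,211)],.1595,0)
for x in (250,270,290,310,325): print(x,[int(v) for v in g[6:26,x-225]])
for y in (205,208): print(y,[int(v) for v in g[y-195,10:30]],[int(v) for v in g[y-195,95:120]])
```

```text
rear front top [ 83.93 -30.81  83.54  24.89] mid [83.74 -2.96] w 55.707937914850845 dyaw(tool) 0.4007447979533058
rear back top [122.4  -30.48 122.44  24.62] mid [122.42  -2.93] w 55.09565704445315 dyaw(tool) -0.03595332649124237
plate front [123.18 -43.18 123.23  37.98] mid [123.2  -2.6] w 81.16356961626805 dyaw(tool) -0.03583962723663625
plate back [134.47 -44.01 134.52  38.05] mid [134.49  -2.98] w 82.05896308690821 dyaw(tool) -0.035376569181116146
board row0/600 [176.09 -66.74 176.17  62.87] mid [176.13  -1.94] w 129.60889662207296 dyaw(tool) -0.034969038128720126
board row600 [ 75.83 -66.73  75.91  61.4 ] mid [75.87 -2.66] w 128.13403713926036 dyaw(tool) -0.037888716393199705
board left [ 75.83 -66.73 176.09 -66.74] mid [125.96 -66.74] w 100.26377415653293 dyaw(tool) -90.00691258209274
board right [ 75.91  61.4  176.17  62.87] mid [126.04  62.13] w 100.26881443690837 dyaw(tool) -89.16411360955979
held bottom front [ 18.28 -25.71  17.66  28.63] mid [17.97  1.46] w 54.34640063222682 dyaw(tool) 0.6531909185888608
250 [207, 206, 205, 206, 206, 207, 206, 162, 107, 97, 99, 100, 117, 1
[... 196 characters left out ...]
, 142, 146, 145, 145, 145, 143, 144]
310 [215, 215, 214, 216, 215, 215, 217, 217, 127, 97, 97, 100, 107, 141, 145, 144, 145, 145, 144, 144]
325 [216, 217, 217, 216, 217, 217, 218, 218, 147, 102, 96, 100, 103, 124, 102, 97, 97, 95, 96, 96]
205 [190, 189, 192, 195, 200, 202, 204, 205, 205, 204, 203, 201, 202, 205, 206, 206, 207, 207, 207, 208] [216, 214, 214, 214, 216, 217, 218, 217, 218, 218, 218, 217, 218, 216, 216, 215, 215, 216, 218, 219, 210, 161, 105, 123, 140]
208 [191, 190, 192, 196, 200, 204, 205, 204, 179, 160, 147, 140, 141, 152, 161, 162, 162, 163, 162, 163] [218, 215, 216, 216, 217, 218, 219, 220, 219, 219, 219, 218, 216, 216, 215, 215, 215, 217, 218, 218, 207, 153, 102, 122, 138]
```

```bash
cat >> h.py <<'E'
def edge(im,horizontal,a,b,lo,hi,sign=0):
    """subpixel edge line between positions a..b (cols if horizontal) searching lo..hi; returns two end points"""
    g=cv2.GaussianBlur(im.astype(np.float32).mean(2),(0,0),0.7)
    if not horizontal: g=g.T
    X=np.arange(a,b);Y=[]
    for x in X:
        d=np.diff(g[lo:hi,x]);d=np.abs(d) if sign==0 else np.maximum(sign*d,0)
        k=int(d.argmax());kk=np.arange(max(0,k-1),min(len(d),k+2));Y.append(lo+.5+(kk*d[kk]).sum()/d[kk].sum())
    Y=np.array(Y);c=np.median(Y);ok=np.ones(len(X),bool)
    for _ in range(5):
        f=np.polyfit(X[ok],Y[ok],1);e=abs(Y-np.polyval(f,X));ok=e<max(.25,2*np.median(e))
    P=np.array([(X[0],np.polyval(f,X[0])),(X[-1],np.polyval(f,X[-1]))])
    return (P if horizontal else P[:,::-1]),ok.mean(),e[ok].std()
def meet(A,B):
    h=lambda P:np.cross(np.r_[P[0],1],np.r_[P[1],1])
    v=np.cross(h(A),h(B));return v[:2]/v[2]
E
python3 - <<'E'
from h import *
np.set_printoptions(precision=2,suppress=True)
w=np.load("w2.npy",allow_pickle=True).item();im=cv2.imread("pics/w2.png")
s=r.read_state();T=R.from_quat(s["eef_rot"]);p=s["ee_pos"]
tl=lambda px,z:(T.inv().apply(cast(w,px,z)-p)*1000)[:,:2]
def rep(n,E,z):
    q=tl(E[0],z);d=q[1]-q[0];print(n,E[0].ravel(),E[1:],"tool",q.ravel(),"ang",np.degrees(np.arctan2(-d[0],d[1])))
bot=edge(im,1,252,325,203,213);rep("held bottom",bot,.1595)
L=edge(im,0,213,232,225,248);rep("heldL",L,.16)
Rr=edge(im,0,213,232,328,350);rep("heldR",Rr,.16)
q=tl([meet(bot[0],L[0]),meet(bot[0],Rr[0])],.1595);print("held corners",q.ravel(),"mid",q.mean(0))
rep("plate back",edge(im,1,225,335,24,34),.117)
rep("plate front",edge(im,1,240,312,43,52),.117)
rep("rear back",edge(im,1,246,272,49,55),.108)
rep("carr front L",edge(im,1,238,260,110,118),.02)
rep("carr front",edge(im,1,238,330,110,118),.02)
rep("rearL",edge(im,0,72,105,240,249),.108)
rep("rearR",edge(im,0,75,105,314,323),.108)
rep("boardL",edge(im,0,40,205,212,228),.018)
rep("boardR",edge(im,0,50,115,340,354),.018)
rep("slot L",edge(im,0,120,150,260,267),.018)
rep("slot R",edge(im,0,120,150,298,304),.018)
E
```

```text
held bottom [252.   208.26 324.   208.74] (np.float64(1.0), np.float64(0.022498317654643045)) tool [ 19.42 -21.21  19.14  24.75] ang 0.351984329095319
heldL [240.32 213.   229.83 231.  ] (np.float64(0.8947368421052632), np.float64(0.07910447976970332)) tool [ 16.42 -28.7    4.39 -35.9 ] ang 120.90157844870527
heldR [331.09 213.   341.27 231.  ] (np.float64(0.7368421052631579), np.float64(0.05555456561449477)) tool [16.47 29.3   4.44 36.32] ang 59.72177133510145
held corners [ 19.46 -26.88  19.12  27.75] mid [19.29  0.43]
plate back [225.    29.15 334.    29.67] (np.float64(0.990909090909091), np.float64(0.3864151808301328)) tool [134.38 -41.02 134.1   33.04] ang 0.214020915822967
plate front [240.    47.35 311.    47.27] (np.float64(0.75), np.float64(0.029293363810447785)) tool [123.09 -31.22 123.17  17.62] ang -0.0936167045501076
rear back [246.    50.67 271.    51.24] (np.float64(0.9615384615384616), np.float64(0.05558827423022693)) tool [123.02 -28.17 122.65 -10.3 ] ang 1.1595943628557461
carr front L [238.   114.56 259.   114.42] (np.float64(1.0), np.float64(0.01918397119353599))
[... 460 characters left out ...]
4(0.05211581246017225)) tool [106.85  24.6   86.8   24.44] ang 90.46804187277533
boardL [216.04  40.   223.21 204.  ] (np.float64(0.6666666666666666), np.float64(0.05958464907455231)) tool [152.53 -66.98  -9.36 -67.63] ang 90.23023037148481
boardR [348.86  50.   345.49 114.  ] (np.float64(0.7076923076923077), np.float64(0.09604894021047007)) tool [143.79  61.45  84.33  60.91] ang 90.52831332149273
slot L [263.39 120.   263.61 149.  ] (np.float64(1.0), np.float64(0.01861773744133761)) tool [ 78.41 -22.55  49.36 -22.8 ] ang 90.49384212324499
slot R [301.59 120.   301.28 149.  ] (np.float64(0.9666666666666667), np.float64(0.0341384054859443)) tool [78.44 16.4  49.38 16.44] ang 89.91825985777574
```

arm_command --moves '[0.8,-0.14,0,0,0.8,-0.1,0,0,0.8,-0.1,0,0,0,0,1.0,0,0,0,2,0,0,0,2,0,0,0,2,0,0,0,2,0,0,0,2,0,0,0,1.5,0,0,0,0.7,0,0,0,0,0]'

```text
time: 8.53
ee_pos: [0.522, -0.0496, 0.0647]
eef_rot: [0.549, 0.836, -0.001, -0.001]
ft_force: [-0.4, -0.5, -2.4]
width: 0.0556
grip_force: 39.9
```

arm_command --moves '[0,0,0.2,0,0,0,0.2,0,0,0,0,0,0,0,0,0]'

```text
time: 8.87
ee_pos: [0.5237, -0.0497, 0.0631]
eef_rot: [0.549, 0.836, 0.0, 0.0]
ft_force: [-0.8, 0.3, -2.6]
width: 0.0562
grip_force: 39.9
```

arm_command --moves '[0,0,0.2,0,0,0,0,0,0,0,0,0]'

```text
time: 9.12
ee_pos: [0.5233, -0.0497, 0.0606]
eef_rot: [0.549, 0.836, 0.0, -0.0]
ft_force: [0.7, -0.8, -2.7]
width: 0.0557
grip_force: 39.9
```

arm_command --moves '[0,0,0.1,0,0,0,0,0,0,0,0,0]'

```text
time: 9.37
ee_pos: [0.5233, -0.0497, 0.0595]
eef_rot: [0.549, 0.836, 0.0, -0.0]
ft_force: [-0.4, -0.2, -1.8]
width: 0.0554
grip_force: 39.9
```

arm_command --moves '[0,0,0.1,0,0,0,0,0,0,0,0,0]'

```text
time: 9.62
ee_pos: [0.5233, -0.0497, 0.0584]
eef_rot: [0.549, 0.836, -0.0, -0.0]
ft_force: [0.0, 0.4, -3.0]
width: 0.0558
grip_force: 39.9
```

arm_command --moves '[0,0,0.1,0,0,0,0,0,0,0,0,0]'

```text
time: 9.87
ee_pos: [0.5233, -0.0498, 0.0575]
eef_rot: [0.549, 0.836, -0.0, -0.0]
ft_force: [-0.4, 0.2, -2.5]
width: 0.0559
grip_force: 39.9
```

arm_command --moves '[0,0,0.1,0,0,0,0,0,0,0,0,0]'

```text
time: 10.12
ee_pos: [0.5234, -0.0497, 0.0566]
eef_rot: [0.549, 0.836, 0.0, 0.0]
ft_force: [-0.1, -0.1, -0.8]
width: 0.0559
grip_force: 39.9
```

arm_command --moves '[0,0,0.05,0,0,0,0,0,0,0,0,0]'

```text
time: 10.37
ee_pos: [0.5235, -0.0497, 0.0566]
eef_rot: [0.549, 0.836, 0.0, -0.0]
ft_force: [-2.8, 0.6, 6.2]
width: 0.056
grip_force: 39.9
```

Run:
```python
from h import *
w=r.camera_info("wrist");im=r.camera("wrist")[:,:,::-1]
s=r.read_state();np.set_printoptions(precision=4,suppress=True)
m=R.from_quat(s["eef_rot"]).as_matrix()
print(s["ee_pos"],np.degrees(np.arctan2(m[1,0],m[0,0])),m[2],s["ft_force"])
np.save("w3.npy",w,allow_pickle=True)
cv2.imwrite("pics/w3.png",im)
```

```text
[ 0.5235 -0.0497  0.0566] 113.45147653050556 [ 0.0003  0.0004 -1.    ] [-3.2604  0.362   6.7646]
```

View pics/w3.png

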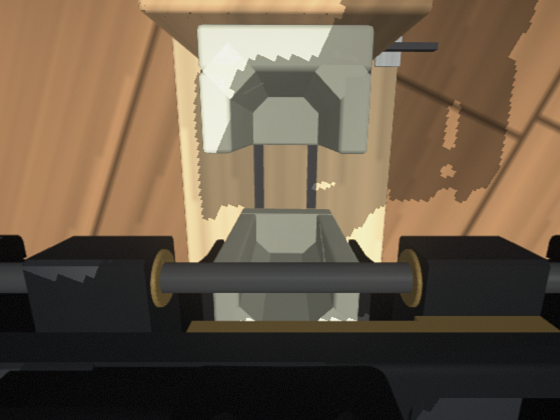

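The half is standing on the board. The rear half's top face spans about columns 200–371, with its front edge at row ~152, and the held half is centred near column 287. Checking lateral and yaw alignment.

Run:
```python
from h import *
np.set_printoptions(precision=2,suppress=True)
w=np.load("w3.npy",allow_pickle=True).item();im=cv2.imread("pics/w3.png")
s=r.read_state();T=R.from_quat(s["eef_rot"]);p=s["ee_pos"]
tl=lambda px,z:(T.inv().apply(cast(w,px,z)-p)*1000)[:,:2]
def rep(n,E,z):
    q=tl(E[0],z);d=q[1]-q[0];print(n,E[0].ravel(),E[1:],"tool",q.ravel(),"ang",np.degrees(np.arctan2(-d[0],d[1])))
    return E
bot=rep("held bottom",edge(im,1,252,325,203,213),.018)
L=edge(im,0,213,232,225,248);Rr=edge(im,0,213,232,328,350)
q=tl([meet(bot[0],L[0]),meet(bot[0],Rr[0])],.018);print("held corners",q.ravel(),"mid",q.mean(0))
rep("rear back",edge(im,1,210,360,20,30),.108)
rep("plate front",edge(im,1,160,410,4,18),.117)
fl=rep("rear front L",edge(im,1,210,228,147,157),.108)
fr=rep("rear front R",edge(im,1,345,362,147,157),.108)
rl=rep("rearL",edge(im,0,85,145,192,209),.108)
rr=rep("rearR",edge(im,0,85,145,362,378),.108)
rep("slotLa",edge(im,0,158,203,248,259),.018);rep("slotLb",edge(im,0,158,203,259,269),.018)
rep("slotRa",edge(im,0,158,203,300,312),.018);rep("slotRb",edge(im,0,158,203,312,322),.018)
q=tl([meet(fl[0],rl[0]),meet(fr[0],rr[0])],.108);d=q[1]-q[0];print("rear corners",q.ravel(),"mid",q.mean(0),np.degrees(np.arctan2(-d[0],d[1])))
```

```text
held bottom [252.   208.17 324.   208.65] (np.float64(0.7397260273972602), np.float64(0.027989741713262163)) tool [ 19.42 -21.13  19.15  24.8 ] ang 0.34621061028519134
held corners [ 19.46 -26.92  19.13  27.76] mid [19.29  0.42]
rear back [210.    24.51 359.    24.62] (np.float64(1.0), np.float64(0.018303573851734513)) tool [ 98.62 -22.89  98.63  22.83] ang -0.019288414315093916
plate front [160.    11.25 409.    12.72] (np.float64(0.776), np.float64(0.09696175109683818)) tool [ 99.32 -34.75  99.02  34.81] ang 0.2428133532464886
rear front L [210.   152.51 227.   150.07] (np.float64(0.7777777777777778), np.float64(0.15933829819251935)) tool [ 59.93 -25.08  60.74 -19.33] ang -8.027009471935164
rear front R [345.   153.65 361.   153.72] (np.float64(1.0), np.float64(0.006624362951649659)) tool [59.59 20.31 59.57 25.7 ] ang 0.21949227851083836
rearL [199.54  85.   202.88 144.  ] (np.float64(0.7333333333333333), np.float64(0.0503842859744258)) tool [ 81.21 -27.22  62.73 -27.3 ] ang 90.22750798889176
rearR [371.11  85.   367.62 144.  ] (np.float64(0.8), np.float64(0.24735726838971087)) tool [81.26 27.68 62.77 27.72] ang 89.88005153511358
slotLa [253.29 158.   254.17 202.  ] (np.float64(0.9555555555555556), np.float64(0.06339799647107228)) tool [ 51.07 -19.55  23.45 -19.65] ang 90.20997402822876
slotLb [263.34 158.   263.55 202.  ] (np.float64(0.8222222222222222), np.float64(0.022608097577350942)) tool [ 51.08 -13.39  23.46 -13.7 ] ang 90.63972362019392
slotRa [306.78 158.   306.24 202.  ] (np.float64(0.8888888888888888), np.float64(0.024500269100033646)) tool [51.1  13.28 23.48 13.4 ] ang 89.75903451420378
slotRb [316.73 158.   315.4  202.  ] (np.float64(0.7777777777777778), np.float64(0.06224576738507158)) tool [51.1  19.39 23.48 19.21] ang 90.36874325573686
rear corners [ 59.62 -27.31  59.56  27.73] mid [59.59  0.21] 0.058555740604124405
```

arm_command --moves '[0,-0.02,-0.03,-0.2,0.4,0,0,0,0.6,0,0,0,0.6,0,0,0,0.6,0,0,0,0.6,0,0,0,0.5,0,0,0,0.3,0,0,0,0,0,0,0,0,0,0,0]'

```text
time: 11.25
ee_pos: [0.5087, -0.0157, 0.0566]
eef_rot: [0.547, 0.837, 0.0, -0.0]
ft_force: [-0.4, 0.5, 5.4]
width: 0.0559
grip_force: 39.9
```

arm_command --moves '[0.2,0,0,0,0,0,0,0,0,0,0,0]'

```text
time: 11.5
ee_pos: [0.5081, -0.0146, 0.0566]
eef_rot: [0.547, 0.837, 0.0, 0.0]
ft_force: [0.6, -1.1, 5.3]
width: 0.0557
grip_force: 39.9
```

arm_command --moves '[0.2,0,0,0,0,0,0,0,0,0,0,0]'

```text
time: 11.75
ee_pos: [0.5074, -0.0129, 0.0566]
eef_rot: [0.547, 0.837, 0.0, 0.0]
ft_force: [2.2, -2.5, 5.4]
width: 0.0558
grip_force: 39.9
```

```bash
cat > st.py <<'E'
from h import *
np.set_printoptions(precision=4,suppress=True)
s=r.read_state();T=R.from_quat(s["eef_rot"]);m=T.as_matrix()
d=T.inv().apply(s["ee_pos"]-[0.5235,-0.0497,0.0566])*1000
print("moved mm",d,"ang",np.degrees(np.arctan2(m[1,0],m[0,0])),m[2],"F tool",T.inv().apply(s["ft_force"]),"M",T.inv().apply(s["torque"]),s["width"],s["time"])
E
python3 st.py
```

```text
moved mm [40.1704  0.027   0.0114] ang 113.66070671033313 [-0.0001  0.0008 -1.    ] F tool [-3.1786  1.0572 -5.3779] M [-0.1106 -0.7889  0.0058] 0.055801924700567114 11.75
```

arm_command --moves '[0.2,0,0,0,0.2,0,0,0,0.2,0,0,0,0,0,0,0,0,0,0,0]'

```text
time: 12.17
ee_pos: [0.5052, -0.0079, 0.0566]
eef_rot: [0.547, 0.837, 0.0, 0.001]
ft_force: [3.6, -4.9, 4.5]
width: 0.0557
grip_force: 39.9
```

```bash
python3 st.py
python3 - <<'E'
from h import *
im=r.camera("wrist")[:,:,::-1];cv2.imwrite("pics/w4.png",im)
E
```

```text
moved mm [45.651  -0.0383 -0.0385] ang 113.65041646125138 [-0.0009  0.001  -1.    ] F tool [-5.9296  1.3421 -4.4634] M [-0.2395 -1.2892 -0.0515] 0.05567726514873563 12.1667
```

View pics/w4.png

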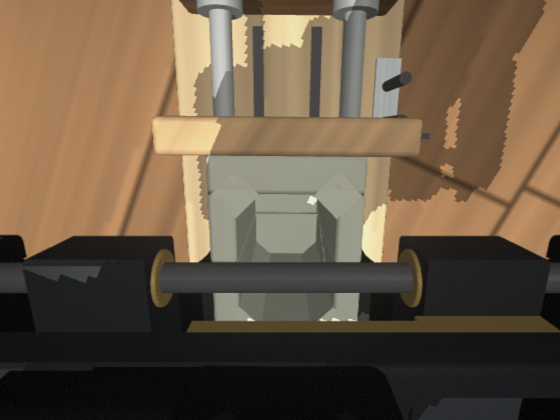

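The halves are in contact: the carriage has moved about 5 mm, and the pointer tip at (425,135) has not reached the pins yet. Pressing on in small steps.

arm_command --moves '[0.15,0,0,0,0.2,0,0,0,0.2,0,0,0,0.2,0,0,0,0.15,0,0,0,0,0,0,0,0,0,0,0]'

```text
time: 12.8
ee_pos: [0.5019, -0.0002, 0.0566]
eef_rot: [0.547, 0.837, 0.0, 0.001]
ft_force: [5.5, -7.5, 1.9]
width: 0.0558
grip_force: 39.9
```

```bash
python3 st.py
```

```text
moved mm [54.0324  0.0435 -0.1098] ang 113.63158403881555 [-0.0017  0.0014 -1.    ] F tool [-9.0274  2.0044 -1.9017] M [-0.4041 -1.7279 -0.1579] 0.0558380829379321 12.8
```

arm_command --moves '[0.15,0,0,0,0.2,0,0,0,0.2,0,0,0,0.2,0,0,0,0.1,0,0,0,0,0,0,0,0,0,0,0,0,0,0,0]'

```text
time: 13.47
ee_pos: [0.4988, 0.007, 0.0566]
eef_rot: [0.548, 0.837, 0.0, 0.002]
ft_force: [7.8, -8.3, 0.4]
width: 0.0561
grip_force: 39.9
```

```bash
python3 st.py
python3 - <<'E'
from h import *
a=r.camera("wrist")[:,:,::-1];t=r.camera("top")[:,:,::-1];s=r.camera("side")[:,:,::-1]
cv2.imwrite("pics/w5.png",a)
print(a.shape)
u=cv2.resize(a[90:270,150:450],(500,300),interpolation=cv2.INTER_CUBIC)
v=cv2.resize(s[185:265,205:305],(300,300),interpolation=cv2.INTER_CUBIC)
w=cv2.resize(t[180:300,205:405],(500,300),interpolation=cv2.INTER_CUBIC)
cv2.imwrite("pics/m5.png",np.vstack([np.hstack([u,v]),np.hstack([w,np.zeros((300,300,3),np.uint8)])]))
E
```

```text
moved mm [61.8345  0.0627 -0.1892] ang 113.60224461038325 [-0.0025  0.0017 -1.    ] F tool [-10.7222   3.879   -0.3779] M [-0.5663 -2.2465 -0.1668] 0.05608595340017447 13.4667
(420, 560, 3)
```

View pics/m5.png

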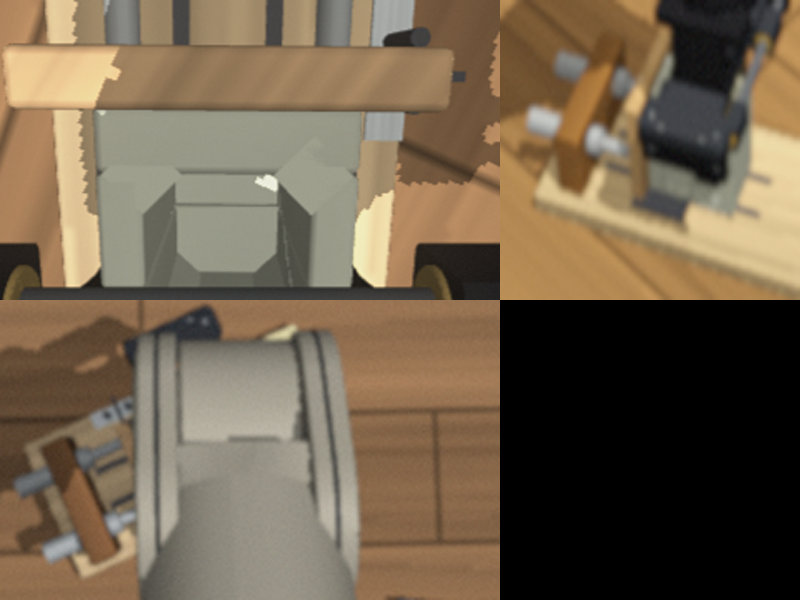

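The mosaic shows the mould shut. The pointer tip, at (458,76) in the wrist panel, lies between the pins at (405,38) and (410,110). The halves' sides line up within about a pixel. I'll check carriage travel and flushness numerically.

Run:
```python
from h import *
np.set_printoptions(precision=2,suppress=True)
w=r.camera_info("wrist");im=cv2.imread("pics/w5.png")
s=r.read_state();T=R.from_quat(s["eef_rot"]);p=s["ee_pos"]
M=R.from_euler('z',113.6,degrees=True)
def rep(n,E,z):
    q=(T.inv().apply(cast(w,E[0],z)-p)*1000)[:,:2];d=q[1]-q[0];print(n,E[0].ravel(),E[1:],"tool",q.ravel(),"ang",np.degrees(np.arctan2(-d[0],d[1])))
rep("plate back",edge(im,1,160,410,112,121),.117)
rep("plate front",edge(im,1,230,360,150,160),.117)
rep("rearL",edge(im,0,162,190,202,215),.108);rep("rearR",edge(im,0,162,190,358,372),.108)
rep("heldL",edge(im,0,200,235,204,217),.108);rep("heldR",edge(im,0,200,235,355,370),.108)
w3=np.load("w3.npy",allow_pickle=True).item();i3=cv2.imread("pics/w3.png")
f=lambda ww,E,z:(M.inv().apply(cast(ww,E[0],z))*1000).mean(0)
a=f(w3,edge(i3,1,210,360,20,30),.108);b=f(w,edge(im,1,230,360,150,160),.108)
print("rear back edge travel",b[0]-a[0],"y",b[1]-a[1])
w2=np.load("w2.npy",allow_pickle=True).item();i2=cv2.imread("pics/w2.png")
print("plate back travel",f(w,edge(im,1,160,410,112,121),.117)[0]-f(w2,edge(i2,1,225,312,24,34),.117)[0])
```

```text
plate back [160.   116.51 409.   117.4 ] (np.float64(0.948), np.float64(0.32743518100961067)) tool [ 71.13 -37.33  70.95  37.39] ang 0.14423867941980736
plate front [230.   155.75 359.   156.93] (np.float64(1.0), np.float64(0.05966648346063451)) tool [ 59.53 -16.84  59.2   23.03] ang 0.47883391999761854
rearL [208.16 162.   209.38 189.  ] (np.float64(1.0), np.float64(0.10966559650374141)) tool [ 56.8  -25.84  47.56 -25.96] ang 90.72585687556334
rearR [369.86 162.   365.76 189.  ] (np.float64(0.75), np.float64(0.13692630469094236)) tool [56.84 28.82 47.59 28.01] ang 95.03531955725562
heldL [209.6  200.   208.41 234.  ] (np.float64(0.8), np.float64(0.19553054127687408)) tool [ 43.68 -26.11  31.27 -27.25] ang 95.23991582559795
heldR [365.86 200.   362.13 234.  ] (np.float64(0.7714285714285715), np.float64(0.2315832357503848)) tool [43.71 28.28 31.28 27.72] ang 92.60798562660995
rear back edge travel 22.07082192694753 y -3.1535557938763077
plate back travel 22.49168958038291
```

arm_command --moves '[0.05,0.01,0.01,0,0.03,0,0,0,0,0,0,0,0,0,0,0,0,0,0,0,0,0,0,0,0,0,0,0,0,0,0,0,0,0,0,0,0,0,0,0,0,0,0,0,0,0,0,0]'

```text
time: 14.62
ee_pos: [0.4987, 0.0072, 0.0566]
eef_rot: [0.548, 0.837, -0.0, 0.002]
ft_force: [8.1, -11.3, 1.6]
width: 0.0556
grip_force: 39.9
```

```bash
python3 st.py
python3 - <<'E'
from h import *
np.set_printoptions(precision=2,suppress=True)
w=r.camera_info("wrist");im=r.camera("wrist")[:,:,::-1];cv2.imwrite("pics/w6.png",im)
s=r.read_state();T=R.from_quat(s["eef_rot"])
tl=lambda px,z:(T.inv().apply(cast(w,px,z)-s["ee_pos"])*1000)[:,:2]
# lateral edges of the plaster row by row (plaster: low saturation), top plane z=.108
hsv=cv2.cvtColor(im,cv2.COLOR_BGR2HSV)
for y in list(range(165,262,8))+[296,302,308,314]:
    x=np.flatnonzero((hsv[y,190:380,1]<75)&(hsv[y,190:380,2]>110))+190
    if len(x): q=tl([(x.min()-.5,y),(x.max()+.5,y)],.108);print(y,x.min(),x.max(),q.ravel(),"mid",q[:,1].mean())
E
```

```text
moved mm [62.089   0.0517 -0.2214] ang 113.5826181217667 [-0.0031  0.0018 -1.    ] F tool [-13.5656   2.9004  -1.5865] M [-0.3892 -2.6933 -0.2262] 0.055634038899902725 14.6167
165 206 379 [ 55.79 -26.79  55.82  32.15] mid 2.678341075883923
173 206 379 [ 53.08 -26.96  53.11  32.35] mid 2.6945344011767833
181 207 365 [ 50.33 -26.78  50.36  27.74] mid 0.4791922647018314
189 207 365 [ 47.56 -26.95  47.58  27.91] mid 0.4819245427409147
197 207 364 [ 44.74 -27.12  44.77  27.74] mid 0.31091755589419634
205 208 364 [ 41.9  -26.94  41.92  27.91] mid 0.487146763897794
213 208 374 [ 39.01 -27.11  39.03  31.61] mid 2.2498265041103274
221 209 372 [ 36.09 -26.93  36.11  31.1 ] mid 2.086421154187235
229 209 379 [ 33.13 -27.1   33.15  33.8 ] mid 3.3473377483790543
237 210 379 [ 30.14 -26.92  30.15  34.01] mid 3.547704126640454
245 210 379 [ 27.1  -27.09  27.11  34.24] mid 3.5704905763163506
253 211 379 [ 24.03 -26.91  24.03  34.46] mid 3.774932614963781
261 213 359 [ 20.91 -26.36  20.91  27.37] mid 0.5059681217778689
296 214 358 [  6.79 -26.76   6.78  27.8 ] mid 0.519420357059257
302 215 357 [  4.29 -26.52   4.27  27.56] mid 0.521499460600575
308 215 357 [  1.76 -26.66   1.74  27.7 ] mid 0.5239728104423591
314 215 356 [ -0.8  -26.79  -0.82  27.46] mid 0.3352349371535688
```

Flush within about 0.1 mm, with about 22 mm of travel. Holding for another two seconds or more.

arm_command --moves '[0,0,0,0,0,0,0,0,0,0,0,0,0,0,0,0,0,0,0,0,0,0,0,0,0,0,0,0,0,0,0,0,0,0,0,0,0,0,0,0,0,0,0,0,0,0,0,0]'

```text
time: 15.67
ee_pos: [0.4987, 0.0072, 0.0566]
eef_rot: [0.548, 0.837, -0.0, 0.002]
ft_force: [8.7, -10.6, 1.5]
width: 0.0557
grip_force: 39.9
```

arm_command --moves '[0,0,0,0,0,0,0,0,0,0,0,0,0,0,0,0,0,0,0,0,0,0,0,0,0,0,0,0,0,0,0,0,0,0,0,0,0,0,0,0,0,0,0,0,0,0,0,0]'

```text
time: 16.67
ee_pos: [0.4987, 0.0072, 0.0566]
eef_rot: [0.548, 0.837, -0.0, 0.002]
ft_force: [7.2, -10.8, 1.6]
width: 0.0557
grip_force: 39.9
```

arm_command --moves '[0,0,0,0,0,0,0,0,0,0,0,0,0,0,0,0,0,0,0,0,0,0,0,0,0,0,0,0,0,0,0,0,0,0,0,0,0,0,0,0,0,0,0,0,0,0,0,0]'

```text
time: 17.67
ee_pos: [0.4987, 0.0072, 0.0566]
eef_rot: [0.548, 0.837, -0.0, 0.002]
ft_force: [7.4, -10.3, 2.4]
width: 0.0555
grip_force: 39.9
```

```bash
python3 st.py; python3 -c "
from bench import r
print(r.close_job())"
```

```text
moved mm [62.0852  0.0427 -0.2252] ang 113.5832274586155 [-0.0031  0.0018 -1.    ] F tool [-12.4323   2.6207  -2.3814] M [-0.3828 -2.5958 -0.2247] 0.05545440708808746 17.6667
the job is handed in; nothing more can be done
None
```

The mould is shut and flush to about 0.1 mm sideways, pressed about 22 mm with the pointer between the pins; I held it there over 3 s and handed it in at 17.7 s with the arm still pressing at about 12 N (result not shown to me).

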